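# Hold a power supply level over its test jig

### The job

Push the test jig's red stop button fully in, so that the jig is dead, before you move the open power supply; then pick the supply up by its balance point on the upright aluminium bar and carry it over the jig, keeping it level and off the jig, with its transformer end away from the stop button. Hold it there level, its four corner holes lined up above the jig's four pins and its plate about 30 mm clear of the pin tips, so that I can plug in its leads from below: the program finishes while the gripper is still holding it, with the stop button still in. Leave the meter, screwdriver, bottle and solder spool where they are.

Things in the scene. Friction and masses are not known exactly. Their poses are not given: they have to be found in the camera images.
- supply: Loose open-frame power supply lying on the bench, 0.67 to 0.98 kg: bare aluminium base plate 200 (x) x 110 (y) x 3 mm, origin at the centre of its underside, z up, +x towards its transformer end. Green circuit boards beside the bar (y = 14 to 50 mm either side, x = -74 to +34 mm) end 14 mm above the underside; two blue capacitors 22 mm wide at x = -56, y = +-33 mm, 44 mm high.
- supply_transformer (a point): Top centre of the heavy transformer (dark steel core, yellow winding), at x = +66 mm, y = 0, 51 mm above the plate's underside. It covers x = +38 to +94 mm and y = -37 to +37 mm. Axes as supply.
- supply_balance (a point): Balance point, on the upright bare aluminium bar: x = +18 mm, y = 0, 40 mm above the underside. The centre of mass is 18 mm below it. The bar, 12 mm thick (y), runs along the centre line from x = -84 to +36 mm, its top edge 60 mm above the underside; bare on both faces from x = -20 mm to +36 mm, black transistors on it beyond. Axes as supply.
- supply_hole1 (a point): Centre of the 9 mm corner hole at the transformer end, +y side (x = +88, y = +45 mm), on the plate's underside; belongs over jig_pin1. Its neighbour is at y = -45 mm.
- supply_hole4 (a point): Centre of the 9 mm corner hole at the other end, -y side (x = -88, y = -30 mm), on the plate's underside; belongs over jig_pin4. Its neighbour is at y = +30 mm.
- jig: Test jig fixed to the bench: brown base 340 (x = -215 to +125 mm) x 150 (y) x 18 mm with four steel pins. Origin on the bench at the centre of the pin pattern, z up; +x points away from the stop button, whose yellow box (70 x 72 mm, 70 mm high) stands at x = -173 mm. The held supply belongs with its origin straight above this one and its x and y axes parallel to the jig's.
- jig_pad (a point): Centre of the top of the black rubber pad that the transformer end will rest on (x = +66 mm, 27 mm above the bench), at the end away from the stop button.
- jig_pin1 (a point): Tip of the 6 mm steel pin at x = +88, y = +45 mm (end away from the stop button), 48 mm above the bench; its neighbour is at y = -45 mm.
- jig_pin4 (a point): Tip of the 6 mm steel pin at x = -88, y = -30 mm (end near the stop button), 48 mm above the bench; its neighbour is at y = +30 mm.
- stop_top (a point): Top centre of the red mushroom stop button, 40 mm wide, 107 mm above the bench when out; goes straight down with the button.
- stop (a joint): Travel of the stop button in m: 0 = out, 0.008 = fully in (stop). Pushed straight down it resists with about 5 N at first and 7 N at the end, then is solid; it stays where it is left.
- meter: Bystander: dark grey multimeter lying flat, 72 x 145 x 36 mm, origin at its underside's centre.
- driver: Bystander: screwdriver lying flat, 190 mm long, green handle 26 mm thick; origin under its middle.
- oil: Bystander: black bottle with a yellow cap, 38 mm wide, 100 mm tall; origin at its underside's centre.
- spool: Bystander: blue spool of solder, 54 mm wide, 32 mm tall; origin at its underside's centre.

How it is judged:
On the way, in this order (a step that is already met when the one before it is completed fails the run):
1. the stop button is pushed fully in while the supply still lies where it was (value of joint stop above 0.0065 m and distance of supply from where it was at the start of the episode below 0.01 m), for 0.2 s.
2. the supply is off the bench, level, gripped at its balance point (height (world z) of supply above 0.03 m and angle between supply's own z axis and vertical below 0.12 rad and contact force between the fingers and supply above 2 N and x of the grasp point in the frame of supply_balance between -0.018 and 0.018 m), for 0.3 s.
At the end, for the whole second after the job is handed in: Stop button in (6.5 mm or more); supply still, held by the fingers alone within 18 mm of its balance point along the bar, level within 4 degrees, underside 12 to 50 mm above the pin tips, holes within 10 mm of above their pins (transformer end away from the button) (value of joint stop above 0.0065 m and horizontal distance between supply_hole1 and jig_pin1 below 0.01 m and horizontal distance between supply_hole4 and jig_pin4 below 0.01 m and height (world z) of supply between 0.06 and 0.098 m and angle between supply's own z axis and vertical below 0.07 rad and linear speed of supply below 0.02 m/s and angular speed of supply below 0.15 rad/s and contact force between the fingers and supply above 2 N and contact force between supply and jig below 0.2 N and x of the grasp point in the frame of supply_balance between -0.018 and 0.018 m); the arm keeps its last pose, push and grip.
It fails at once if the supply tips more than 15 degrees (angle between supply's own z axis and vertical above 0.26 rad).
It fails at once if the supply touches the jig (contact force between supply and jig above 1 N).
It fails at once if a bystander is moved more than 20 mm (distance of any of meter, driver, oil, spool from where it was at the start of the episode above 0.02 m).
It also fails if it takes over 45 s, if anything falls off the work surface, if the arm or the gripper's body presses on something with over 40 N, if the wrist force passes 120 N, or if a joint passes its speed limit or range.

### The arm

A 6-joint arm with a two-finger parallel gripper is mounted at the origin on the work surface. World frame = base frame: x ahead of the robot, y to its left, z up, the work surface at z = 0. Lengths are in m, angles in rad, forces in N, time in s.
With the tool pointing down it reaches from about 0.375 to 0.9 m from the base axis. Payload 3.1 kg.
Tool frame: the origin (TCP) lies on the centre line of the jaws, within the pads' length; the fingertips stand 19 mm ahead of it and the grasp point (between the pads) is the TCP; z points along the fingers, y is the direction in which the jaws open and shut (so a half turn about z gives the same grasp; the last joint's range is limited). The gripper opens to 85 mm and grips with 20 to 120 N. Pads are 22 mm wide; open, the fingers measure 114 mm over their backs; the gripper's body (76 mm by 85 mm) begins 54 mm behind the grasp point. The pads swing forward as they close: fully open they stand 13 mm farther back than shut.
Start: joints at [1.087, 0.527, 1.433, -0, 1.181, -0.178], TCP at [0.188, 0.596, 0.25] pointing down, gripper open.
Joint ranges: [-3.08, 3.08], [-0.75, 2.2], [0.22, 2.44], [-1.43, 4.57], [0, 2.65], [-2.85, 2.85]. Speed limits (rad/s): [2.79, 2.79, 3.14, 3.14, 3.14, 3.14].

### API

Orientations are given as a unit quaternion [x, y, z, w].
In Python, from station import manip, imaging, workorder gives the robot as it stands.
- The arm moves only by the shell command python3 -m creep 'ROWS' [FORCE]. ROWS is a JSON object of lists of equal length, an entry for each row: "claw": the finger opening in cm, from 0 to 8.54; "dp": the shift along the tool's x, y, z in cm, a list of three; "roll": the turn about the tool's z in rad. In form: {"claw": [claw, ...], "dp": [[dx, dy, dz], ...], "roll": [roll, ...]}. A call has 1 to 12 rows; each row is the pose to reach, as a shift and turn from the pose commanded when the call began, along the tool's axes at that moment; what a row does not reach only later rows make up. A row lasts 1/10 s, in which the tool goes at most 50 mm and 8.59 degrees, less where a joint would pass 70% of its speed; a pose out of reach is approached as far as the arm can. A call with a gripper value outside its range is refused whole. The fingers move at their own pace and stop on an object; FORCE is the grip in N (left out, the last holds). Time passes only in rows, so rows that repeat a pose let the fingers close. It gives the time, the measured TCP pose, the force and the opening at its end, in the units of the state.
- manip.sense(): the state, without advancing time (a new reading comes with each control period).
- imaging.snapshot(name): name is "scene" or "top" or "wrist"; returns a dict with "image" (420x560x3 uint8, red, green, blue), "z_map" (420x560 float32, m along the optical axis (not along the pixel's ray), 0 where there is no reading), "vfov" (degrees; the focal length in pixels is half the picture's height over the tangent of half this angle, whatever the lens; pixels are square), "cx", "cy" (the principal point, pixels), "R" (3x3) and "t" (3): a world point X has camera coordinates R X + t. Camera axes: x right, y down, z forward; pixel columns grow to the right and rows downward; lengths in m; the calibration is good to about 2 mm. The wrist camera is an equidistant fisheye: a pixel r from the principal point sees the ray r / f radians off the axis. A picture is of the moment at which its call begins.
- workorder.sign_off(): hands the job in, once; it reports no verdict.
The state is a dict: "t": time; "q": joint angles; "qd": joint speeds; "tau": joint torques, N m; "tcp_pos": TCP position; "tool_rot": TCP orientation; "force": force on the tool from outside, world axes, zero at the start; "ft_torque": the same for the moment, N m; "finger_gap": opening from 0.0 (shut) to 1.0 (fully open).
Only numpy, scipy, OpenCV 4.12 (cv2) and the standard library are available. Lean on these libraries where they do the work, as an engineer would, in place of code of your own. Each camera call takes 0.05 s, during which the arm holds its last target.

## Working session

There is one attempt and no reset: what is moved stays moved. The work goes in short steps, Python scripts to look and compute and a shell command to move; the robot and the scene stay as the last step left them, time stands still between calls to the robot, and variables do not carry over. Pictures are saved under pics/ and viewed, and the job is handed in when it is done.

```bash
ls; mkdir -p pics; python3 - <<'E'
from station import manip, imaging
import cv2, numpy as np
print(manip.sense())
for n in ("scene","top","wrist"):
    s=imaging.snapshot(n)
    cv2.imwrite(f"pics/{n}0.png",s["image"][:,:,::-1])
    np.savez(f"{n}0.npz",**s)
    print(n,s["vfov"],s["cx"],s["cy"],s["R"].tolist(),s["t"].tolist())
E
```

```text
pics
{'t': 0.0, 'q': array([ 1.08650718e+00,  5.28478602e-01,  1.43393167e+00,  2.68917735e-05,
        1.18135712e+00, -1.78491788e-01]), 'qd': array([-1.30578088e-03,  7.07701112e-04,  5.08787892e-04,  5.29861819e-05,
       -1.09848201e-03, -1.80805084e-03]), 'tau': array([-1.12495334e-03, -4.42355025e+01, -1.78023255e+01, -5.05363987e-04,
        8.44023773e-03, -8.90442834e-06]), 'tcp_pos': array([0.18779796, 0.59540709, 0.24931657]), 'tool_rot': array([ 1.52308599e-01,  9.88332388e-01, -1.02416018e-03, -3.65541175e-04]), 'force': array([0.04993222, 0.22253287, 0.38411194]), 'ft_torque': array([ 0.01614051,  0.00438217, -0.00063549]), 'finger_gap': 0.9962204839280564}
scene 49.09467829140339 282.1858049922904 208.39185345642125 [[0.14432454480021525, 0.9894553160071318, -0.012190299152920931], [0.7229855828016566, -0.11385177762996333, -0.6814173609407425], [-0.6756199174307692, 0.08953183989913563, -0.7317935342807534]] [-0.04515050736844184, -0.31995707136992885, 1.581789661357296]
top 57.11008099586341 276.4159209177162 214.82751460072862 [[-0.14136162865759178, -0.9899542051543117, -0.002749843735210489], [-0.9678468421624175, 0.13878751783706553, -0.20978683230570638], [0.20806100081348616, -0.026994380710088188, -0.9777432809027988]] [0.03215601176718286, 0.5405996376487152, 0.9298939610146421]
wrist 65.70646984690485 279.55936005593105 214.14483440214582 [[0.30099149068470965, 0.9536248490540279, -0.0019415978161514528], [0.9136023385760548, -0.2877743718322154, 0.2872571632961269], [0.27337682689606324, -0.08823581009577236, -0.9578515293786316]] [-0.6247185021546728, -0.03716034957957653, 0.37987161100577144]
```

View pics/scene0.png

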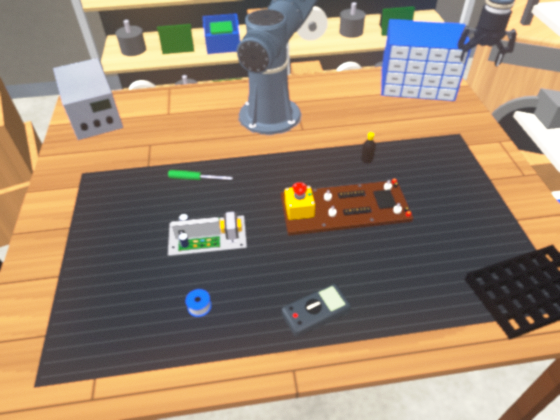

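View pics/top0.png

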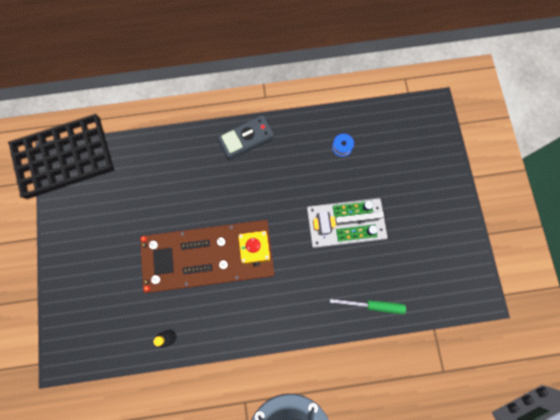

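View pics/wrist0.png

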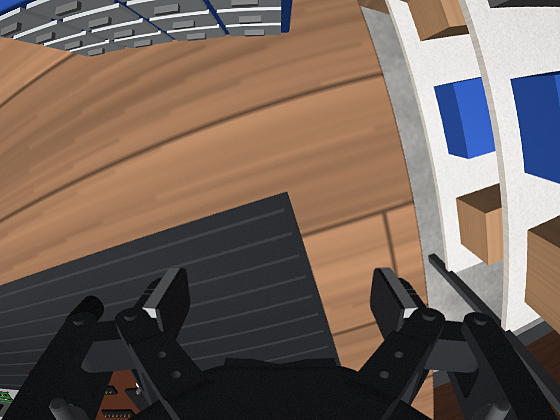

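The top view shows the jig at left, with its red button at about (253,245) and pins at about (153,244), (155,280), (221,242) and (223,265). The supply is at right around (347,223), with its transformer at (325,222) on the jig side. The spool is at (343,145), the meter at (246,137), the driver at (370,306) and the bottle at (163,340).

```bash
cat > h.py <<'E'
import numpy as np, cv2
def load(n): return dict(np.load(n))
def ray(s,u,v):
    f=210/np.tan(np.radians(float(s["vfov"]))/2)
    d=np.array([(u-s["cx"])/f,(v-s["cy"])/f,1.0])
    C=-s["R"].T@s["t"]; return C,s["R"].T@d
def onplane(s,u,v,z):
    C,d=ray(s,u,v); return C+d*(z-C[2])/d[2]
def cloud(s):
    f=210/np.tan(np.radians(float(s["vfov"]))/2)
    v,u=np.mgrid[0:420,0:560]; Z=s["z_map"]
    P=np.stack([(u-s["cx"])/f*Z,(v-s["cy"])/f*Z,Z],-1)
    return (P-s["t"])@s["R"]
def proj(s,X):
    f=210/np.tan(np.radians(float(s["vfov"]))/2)
    c=s["R"]@np.asarray(X)+s["t"]; return c[0]/c[2]*f+s["cx"],c[1]/c[2]*f+s["cy"]
E
python3 - <<'E'
from h import *
s=load("top0.npz")
im=s["image"][:,:,::-1]
cv2.imwrite("pics/topj.png",cv2.resize(im[205:305,130:290],None,fx=5,fy=5,interpolation=cv2.INTER_CUBIC))
cv2.imwrite("pics/tops.png",cv2.resize(im[185:265,295:400],None,fx=7,fy=7,interpolation=cv2.INTER_CUBIC))
P=cloud(s)
for u,v in [(253,245),(162,262),(200,258),(325,222),(347,223),(343,145),(380,235),(246,137),(370,306),(163,340)]: print(u,v,P[v,u].round(4))
E
```

```text
253 245 [0.4645 0.0225 0.1046]
162 262 [0.465  0.2634 0.0273]
200 258 [0.4625 0.1671 0.0187]
325 222 [ 0.5052 -0.166   0.0484]
347 223 [ 0.4994 -0.2276  0.0191]
343 145 [ 0.7129 -0.2533  0.0305]
380 235 [ 0.4577 -0.3128  0.0012]
246 137 [0.7701 0.0061 0.0393]
370 306 [ 0.2809 -0.2458  0.0235]
163 340 [0.2766 0.259  0.0856]
```

View pics/topj.png

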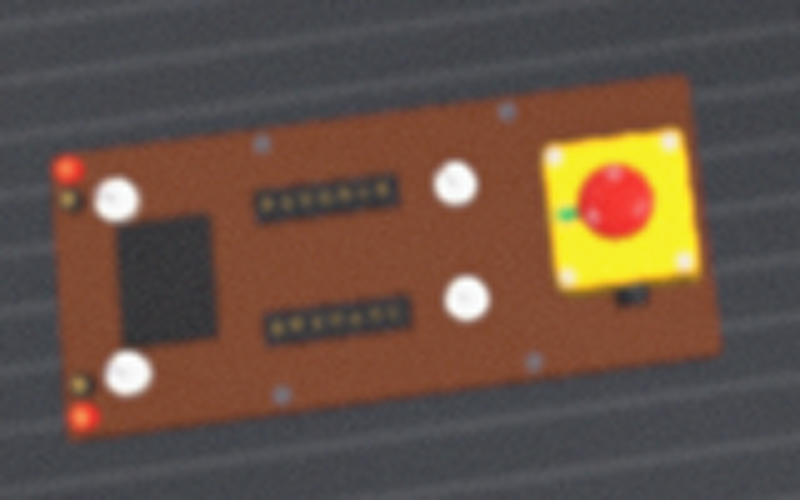

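View pics/tops.png

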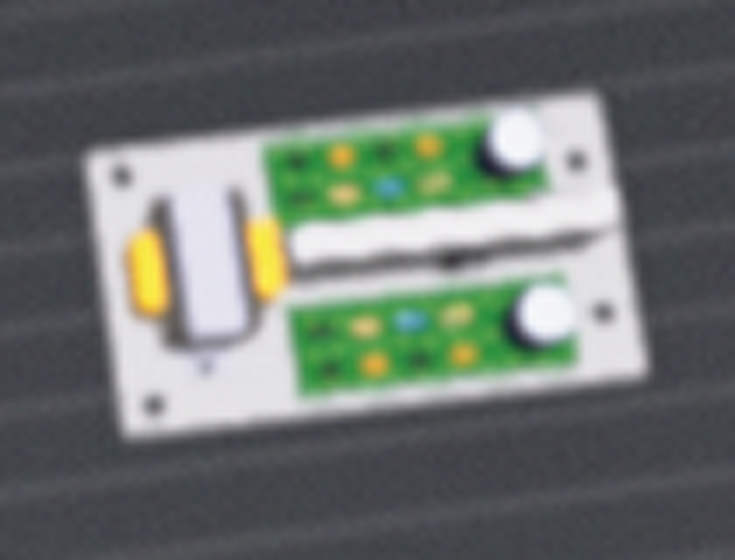

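The jig crop shows white pin collars at crop (117,200), (128,373), (456,184) and (467,298), with the button at (615,200). In the supply crop the corner holes are at (122,176), (153,405), (576,160) and (602,312), and the bare bar end is at (300,245).

```bash
cat > meas.py <<'E'
from h import *
from scipy import ndimage
def fit(model,pts):  # 2D rigid
    m=np.array(model);p=np.array(pts); mc,pc=m.mean(0),p.mean(0)
    a=m-mc;b=p-pc
    th=np.arctan2((a[:,0]*b[:,1]-a[:,1]*b[:,0]).sum(),(a*b).sum())
    R=np.array([[np.cos(th),-np.sin(th)],[np.sin(th),np.cos(th)]])
    o=pc-R@mc; return o,th,np.linalg.norm(p-(m@R.T+o),axis=1)*1e3
HM=[(88,-45),(88,45),(-88,-30),(-88,30)]
E
python3 - <<'E'
from meas import *
s=load("top0.npz"); im=s["image"].astype(int); P=cloud(s)
g=im.min(2)
def cen(mask,u,v,r):
    yy,xx=np.mgrid[0:420,0:560]; w=mask*((xx-u)**2+(yy-v)**2<=r*r)
    return (xx*w).sum()/w.sum(),(yy*w).sum()/w.sum(),w.sum()
pts=[];
for x,y in [(117,200),(128,373),(456,184),(467,298)]:
    u,v=130+(x+.5)/5-.5,205+(y+.5)/5-.5
    cu,cv,n=cen((g>150)*1.,u,v,7)
    yy,xx=np.mgrid[0:420,0:560]; m=(g>150)&((xx-u)**2+(yy-v)**2<=49)
    print(cu,cv,n,np.percentile(P[m][:,2],[5,50,95]).round(4),P[m].mean(0).round(4))
    pts.append(onplane(s,cu,cv,np.median(P[m][:,2]))[:2])
o,th,e=fit(np.array(HM)/1e3,pts); print("jig",o,th,np.degrees(th),e)
yaw=th; R=np.array([[np.cos(th),-np.sin(th)],[np.sin(th),np.cos(th)]])
hs=[]
for x,y in [(122,176),(153,405),(576,160),(602,312)]:
    u,v=295+(x+.5)/7-.5,185+(y+.5)/7-.5
    w=np.clip(190-g,0,None)
    cu,cv,n=cen(w,u,v,2.5); print(u,v,cu,cv,n)
    hs.append(onplane(s,cu,cv,0.003)[:2])
o2,th2,e2=fit(np.array(HM)/1e3,hs); print("sup",o2,th2,np.degrees(th2),e2)
R2=np.array([[np.cos(th2),-np.sin(th2)],[np.sin(th2),np.cos(th2)]])
print("balance",o2+R2@[.018,0])
r=(im[:,:,0]>180)&(im[:,:,1]<80); yy,xx=np.mgrid[0:420,0:560]; m=r&(abs(xx-253)<12)&(abs(yy-245)<12)
print("button",onplane(s,xx[m].mean(),yy[m].mean(),.103),np.percentile(P[m][:,2],[50,95]),"from jig",o+R@[-.173,0])
# supply bench depth check
print("bench z",np.median(P[240:260,300:310][...,2]))
for n,u,v in [("spool",343,145)]: pass
# second view: scene
s2=load("scene0.npz")
for k,(oo,RR,z) in {"jig":(o,R,.03),"sup":(o2,R2,.003)}.items():
    for h in HM: print(k,h,np.round(proj(s2,[*(oo+RR@(np.array(h)/1e3)),z]),1))
print(np.round(proj(s2,[*(o+R@[-.173,0]),.107]),1), np.round(proj(s2,[*(o2+R2@[.018,0]),.06]),1))
im2=s2["image"][:,:,::-1]
cv2.imwrite("pics/sc2.png",cv2.resize(im2[165:265,155:425],None,fx=2.9,fy=2.9,interpolation=cv2.INTER_CUBIC))
E
```

```text
152.86206896551724 244.5 58.0 [0.0156 0.0285 0.0443] [0.5137 0.2835 0.0266]
155.078125 279.140625 64.0 [0.0146 0.0282 0.0428] [0.4241 0.2846 0.0264]
220.60714285714286 241.23214285714286 56.0 [0.0154 0.0277 0.0435] [0.4972 0.1081 0.027 ]
222.93548387096774 264.258064516129 62.0 [0.0153 0.0276 0.043 ] [0.4372 0.109  0.0258]
jig [0.4678679  0.19592267] 1.5611205991746 89.44562164363884 [0.64006585 0.37096551 0.37944781 0.50253309]
312.0 209.71428571428572 311.9317507418398 209.67359050445103 337
316.42857142857144 242.42857142857144 316.53779069767444 242.47093023255815 344
376.8571428571429 207.42857142857142 376.9051094890511 207.5912408759124 274
380.57142857142856 229.14285714285714 380.7549019607843 229.17320261437908 306
sup [ 0.50463752 -0.23025843] 1.5471652749769822 88.64604046537856 [0.18917532 0.1106758  0.16010921 0.16495572]
balance [ 0.50506284 -0.21226346]
button [0.46487282 0.0239516  0.103     ] [0.10470338 0.10759025] from jig [0.46619403 0.02293077]
bench z -4.4872202712639724e-05
jig (88, -45) [397.  207.9]
jig (88, 45) [387.3 184.9]
jig (-88, -30) [331.6 210.9]
jig (-88, 30) [327.2 195.1]
sup (88, -45) [240.8 244.3]
sup (88, 45) [238.9 218.6]
sup (-88, -30) [172.6 246.7]
sup (-88, 30) [173.5 229.2]
[299.  185.8] [210.7 219.5]
```

View pics/sc2.png

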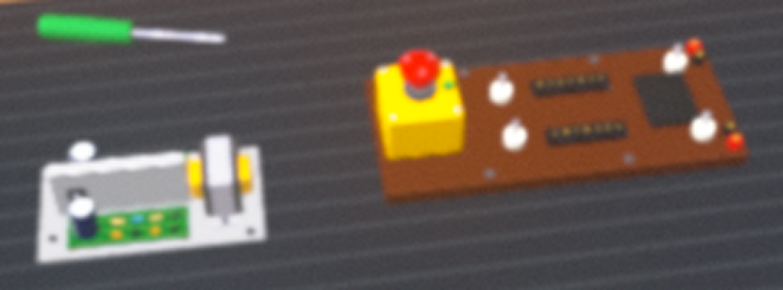

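Checks agree: both views match within about 2 mm. Next I'll work out the move to above the button, with the jaws shut and turned ready for the grasp.

```bash
cat > go.py <<'E'
import sys,numpy as np
from scipy.spatial.transform import Rotation as Ro
from station import manip
def delta(x,y,z,yaw_y=None):
    """dp (cm) and roll to reach world xyz with tool y axis at world yaw (deg, mod 180)"""
    st=manip.sense(); R=Ro.from_quat(st["tool_rot"]).as_matrix()
    dp=R.T@(np.array([x,y,z])-st["tcp_pos"])*100
    cur=np.degrees(np.arctan2(R[1,1],R[0,1])); roll=0
    if yaw_y is not None:
        d=(yaw_y-cur+90)%180-90; roll=-np.radians(d)
    print("t",round(st["t"],2),"pos",st["tcp_pos"].round(4),"yawy",cur.round(2),"tilt",np.degrees(np.arccos(-R[2,2])).round(2),"F",st["force"].round(2),"gap",round(st["finger_gap"],3),"q6",st["q"][5].round(3))
    print("dp",dp.round(2),"roll",round(roll,4))
E
python3 -c "
from go import *
delta(.4655,.0235,.16,-1.35)"
```

```text
t 0.15 pos [0.1879 0.5955 0.2496] yawy 72.48 tilt 0.1 F [-0.12  0.1   0.74] gap 0.996 q6 -0.178
dp [-43.7  -46.18   9.02] roll 1.2885
```

```bash
python3 -m creep '{"claw":[0,0,0,0,0,0,0,0,0,0,0,0],"dp":[[-1,-1,0],[-3.5,-3.7,0],[-6.3,-6.6,0],[-9.1,-9.6,0],[-11.9,-12.5,0],[-14.7,-15.5,0],[-17.5,-18.5,0],[-20.3,-21.4,0],[-23.1,-24.4,1],[-25.9,-27.3,2],[-28,-29.5,2.5],[-29,-30.6,3]],"roll":[0.05,0.17,0.29,0.41,0.53,0.65,0.77,0.89,1.01,1.13,1.23,1.2885]}' 40; python3 -c "
from go import *
delta(.4655,.0235,.15,-1.35)"
```

```text
t: 1.35
tcp_pos: [0.3735, 0.2148, 0.22]
tool_rot: [0.717, 0.697, -0.0, 0.0]
force: [-1.0, 0.4, -1.0]
finger_gap: 0.005
t 1.35 pos [0.3735 0.2148 0.22  ] yawy -1.68 tilt 0.03 F [-1.02  0.41 -1.01] gap 0.005 q6 0.291
dp [-18.85   9.75   7.01] roll -0.0058
```

```bash
python3 -m creep '{"claw":[0,0,0,0,0,0,0,0,0,0],"dp":[[-1.5,0.8,0],[-4.5,2.3,0],[-8,4.1,0.5],[-11.5,6,1.5],[-15,7.8,3],[-17.5,9,4.5],[-18.6,9.6,6],[-18.85,9.75,6.7],[-18.85,9.75,7],[-18.85,9.75,7]],"roll":[0,0,0,0,0,0,0,0,0,0]}'; python3 - <<'E'
from go import *
delta(.4655,.0235,.118)
from station import imaging; import cv2
s=imaging.snapshot("wrist"); cv2.imwrite("pics/w1.png",s["image"][:,:,::-1])
s=imaging.snapshot("scene"); cv2.imwrite("pics/s1.png",cv2.resize(s["image"][120:270,230:430,::-1],None,fx=4,fy=4))
E
```

```text
t: 2.35
tcp_pos: [0.4648, 0.0269, 0.1501]
tool_rot: [0.715, 0.699, -0.0, -0.001]
force: [0.8, 0.2, 0.3]
finger_gap: -0.002
t 2.35 pos [0.4648 0.0269 0.1501] yawy -1.31 tilt 0.09 F [0.76 0.2  0.33] gap -0.002 q6 -0.16
dp [-0.34  0.08  3.21] roll 0
```

View pics/w1.png

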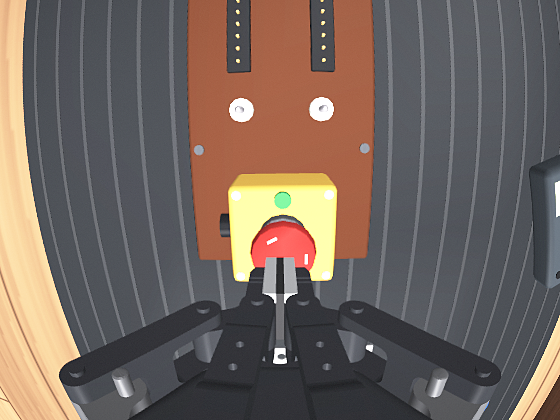

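View pics/s1.png

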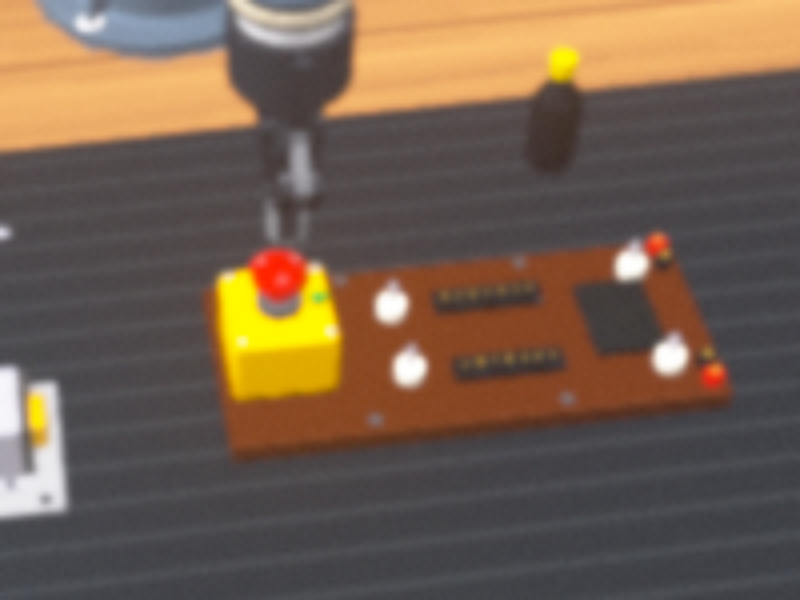

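The shut fingertips are just above the button, with the red dome at wrist (284,247) and the tips at (281,262). Next I'll press down.

```bash
python3 -m creep '{"claw":[0,0,0,0,0,0,0,0,0,0],"dp":[[-0.3,0.1,0.5],[-0.3,0.1,1],[-0.3,0.1,1.5],[-0.3,0.1,1.9],[-0.3,0.1,2.2],[-0.3,0.1,2.4],[-0.3,0.1,2.6],[-0.3,0.1,2.8],[-0.3,0.1,2.9],[-0.3,0.1,2.9]],"roll":[0,0,0,0,0,0,0,0,0,0]}'; python3 -c "
from go import *
delta(.4655,.0235,.118)"
```

```text
t: 3.45
tcp_pos: [0.4663, 0.0232, 0.1215]
tool_rot: [0.715, 0.699, -0.0, -0.0]
force: [-1.3, -0.5, 3.2]
finger_gap: 0.0
t 3.45 pos [0.4663 0.0232 0.1215] yawy -1.34 tilt 0.01 F [-1.32 -0.49  3.16] gap 0.0 q6 -0.167
dp [ 0.03 -0.08  0.35] roll 0
```

```bash
python3 -m creep '{"claw":[0,0,0,0],"dp":[[0,0,0.1],[0,0,0.2],[0,0,0.3],[0,0,0.3]],"roll":[0,0,0,0]}'; python3 -m creep '{"claw":[0,0,0],"dp":[[0,0,0.05],[0,0,0.1],[0,0,0.1]],"roll":[0,0,0]}'
```

```text
t: 3.85
tcp_pos: [0.4664, 0.0231, 0.1185]
tool_rot: [0.715, 0.699, -0.0, -0.0]
force: [-1.2, 0.7, 5.6]
finger_gap: -0.0
t: 4.15
tcp_pos: [0.4664, 0.0232, 0.118]
tool_rot: [0.715, 0.699, 0.0, 0.0]
force: [-2.1, 0.8, 8.8]
finger_gap: 0.002
```

```bash
python3 -m creep '{"claw":[0,0,0,0],"dp":[[0,0,0.05],[0,0,0.1],[0,0,0.15],[0,0,0.15]],"roll":[0,0,0,0]}'
```

```text
t: 4.55
tcp_pos: [0.4664, 0.0232, 0.1177]
tool_rot: [0.715, 0.699, 0.0, 0.0]
force: [-4.4, -0.0, 21.6]
finger_gap: 0.002
```

The button is solid at 21.6 N and fully in. I'll lift off, move above the balance point and open the jaws.

```bash
python3 -m creep '{"claw":[0,0,0,0],"dp":[[0,0,-0.6],[0,0,-3],[0,0,-6],[0,0,-7]],"roll":[0,0,0,0]}'; python3 - <<'E'
from go import *
from station import imaging; import cv2
s=imaging.snapshot("wrist"); cv2.imwrite("pics/w2.png",s["image"][:,:,::-1])
delta(.5051,-.2123,.14,-1.35)
E
```

```text
t: 4.95
tcp_pos: [0.468, 0.0229, 0.1878]
tool_rot: [0.715, 0.699, 0.001, 0.002]
force: [0.7, -0.2, 0.7]
finger_gap: 0.001
t 5.0 pos [0.4683 0.0228 0.1882] yawy -1.34 tilt 0.34 F [ 0.53 -0.01  0.39] gap 0.0 q6 -0.167
dp [-23.42   4.2    4.87] roll 0.0002
```

View pics/w2.png

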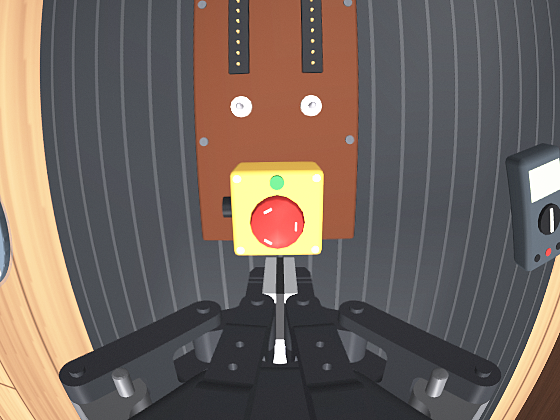

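The button, at wrist (277,222), now sits low on its box, so it is in. Next is the supply.

```bash
python3 -m creep '{"claw":[0,0,0,4,8,8.5,8.5,8.5,8.5,8.5],"dp":[[-1,0.2,0],[-4,0.7,0],[-8,1.4,0],[-12,2.1,0],[-16,2.9,1],[-19.5,3.5,2],[-22,4,3.5],[-23.2,4.2,4.5],[-23.4,4.2,4.9],[-23.4,4.2,4.9]],"roll":[0,0,0,0,0,0,0,0,0,0]}'; python3 - <<'E'
from go import *
from station import imaging; import cv2
s=imaging.snapshot("wrist"); cv2.imwrite("pics/w3.png",s["image"][:,:,::-1]); np.savez("w3.npz",**s)
s=imaging.snapshot("top"); cv2.imwrite("pics/t3.png",cv2.resize(s["image"][170:290,230:410,::-1],None,fx=4,fy=4)); np.savez("t3.npz",**s)
delta(.5051,-.2123,.04,-1.35)
E
```

```text
t: 6.0
tcp_pos: [0.5017, -0.2108, 0.1353]
tool_rot: [0.716, 0.699, -0.0, -0.002]
force: [-0.1, 0.2, -0.1]
finger_gap: 0.996
t 6.1 pos [ 0.5025 -0.2104  0.1367] yawy -1.28 tilt 0.09 F [0.38 0.21 0.11] gap 0.991 q6 -0.58
dp [-0.2   0.28  9.67] roll 0.0012
```

View pics/w3.png

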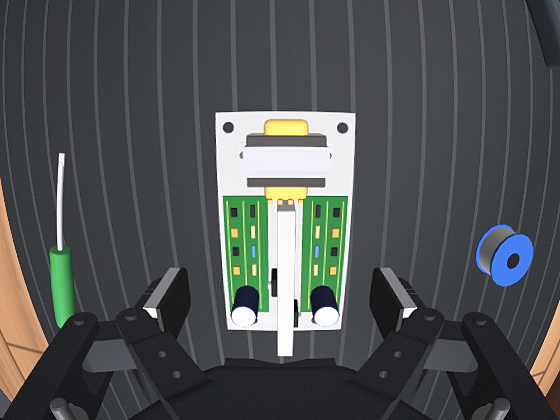

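View pics/t3.png

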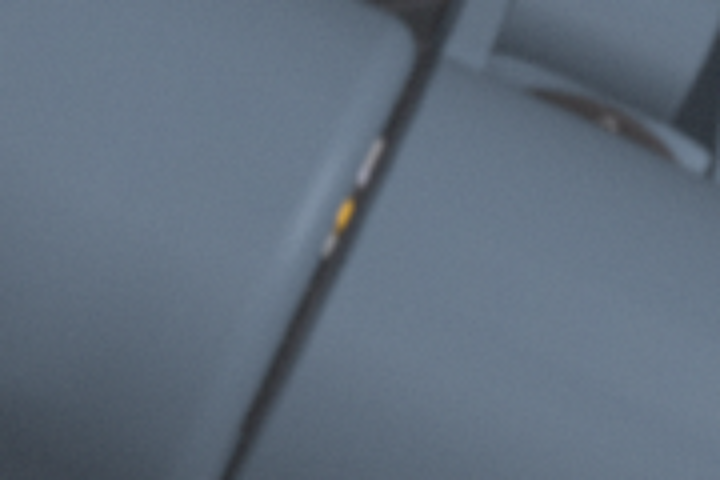

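In the wrist view the two transformer-end holes are at (228,128) and (342,128), and the front end of the bar is near (286,202). I'll use these to cross-check the supply's pose.

```bash
cat >> h.py <<'E'
def fray(s,u,v):
    f=210/np.tan(np.radians(float(s["vfov"]))/2)
    a,b=u-float(s["cx"]),v-float(s["cy"]); r=np.hypot(a,b); th=r/f
    d=np.array([np.sin(th)*a/r,np.sin(th)*b/r,np.cos(th)])
    return -s["R"].T@s["t"],s["R"].T@d
def fplane(s,u,v,z):
    C,d=fray(s,u,v); return C+d*(z-C[2])/d[2]
E
python3 - <<'E'
from h import *
s=load("w3.npz"); g=s["image"].astype(int).max(2)
im=s["image"][:,:,::-1]; cv2.imwrite("pics/w3z.png",cv2.resize(im[105:365,205:365],None,fx=2.3,fy=2.3))
def hole(u,v):
    yy,xx=np.mgrid[0:420,0:560]; w=np.clip(140-g,0,None)*((xx-u)**2+(yy-v)**2<=64)
    return (xx*w).sum()/w.sum(),(yy*w).sum()/w.sum()
H=[fplane(s,*hole(u,v),.002)[:2] for u,v in [(342,128),(228,128)]]
print(np.round(H,4)); d=H[0]-H[1]; print(np.linalg.norm(d))
u=d/np.linalg.norm(d)   # -> supply -y
fx=np.array([-u[1],u[0]]) ; print("yaw x",np.degrees(np.arctan2(fx[1],fx[0])),"balance",(H[0]+H[1])/2-fx*.070,"origin",(H[0]+H[1])/2-fx*.088)
for v in (205,220,240,260,280,300,320,340):
    w=g[v,270:310]; print(v,w.tolist()) if v in(220,) else None
print("bar end",fplane(s,286,200,.06))
E
```

```text
[[ 0.5522 -0.1432]
 [ 0.4621 -0.1409]]
0.09018959017588618
yaw x 88.5359513608574 balance [ 0.50537269 -0.21204996] origin [ 0.50491279 -0.23004408]
220 [241, 242, 242, 241, 241, 241, 244, 213, 253, 251, 250, 250, 250, 250, 250, 250, 250, 250, 250, 250, 250, 250, 250, 252, 251, 200, 243, 243, 241, 241, 244, 255, 173, 142, 147, 150, 149, 150, 151, 148]
bar end [ 0.50616485 -0.18708262  0.06      ]
```

View pics/w3z.png

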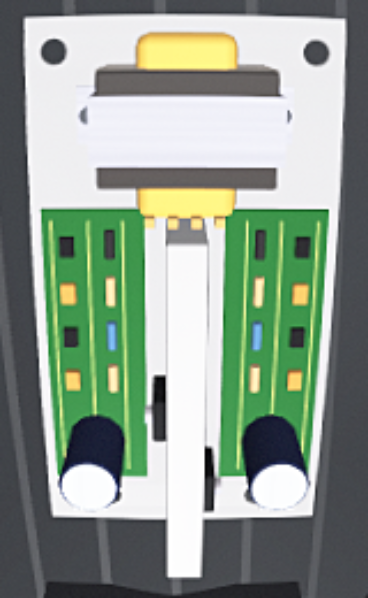

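```bash
python3 -m creep '{"claw":[8.5,8.5,8.5,8.5],"dp":[[0,0,1],[0,0,2.5],[0,0,3],[0,0,3]],"roll":[0,0,0,0]}'; python3 -c "
from go import *
delta(.5052,-.2122,.041,-1.4)"
```

```text
t: 6.5
tcp_pos: [0.5025, -0.2108, 0.1062]
tool_rot: [0.715, 0.699, -0.0, -0.001]
force: [-0.5, -0.4, 0.1]
finger_gap: 0.998
t 6.5 pos [ 0.5025 -0.2108  0.1062] yawy -1.29 tilt 0.11 F [-0.53 -0.38  0.12] gap 0.998 q6 -0.58
dp [-0.15  0.28  6.52] roll 0.002
```

```bash
python3 -m creep '{"claw":[8.5,8.5,8.5,8.5,8.5,8.5,8.5,8.5],"dp":[[-0.15,0.28,0.3],[-0.15,0.28,1],[-0.15,0.28,2.2],[-0.15,0.28,3.5],[-0.15,0.28,4.8],[-0.15,0.28,5.9],[-0.15,0.28,6.5],[-0.15,0.28,6.5]],"roll":[0,0,0,0,0,0,0,0]}'; python3 - <<'E'
from go import *
from station import imaging; import cv2
delta(.5052,-.2122,.041,-1.4)
s=imaging.snapshot("wrist"); cv2.imwrite("pics/w4.png",s["image"][:,:,::-1])
E
```

```text
t: 7.3
tcp_pos: [0.5051, -0.213, 0.0405]
tool_rot: [0.715, 0.699, -0.0, -0.001]
force: [0.2, -0.1, -0.2]
finger_gap: 0.999
t 7.3 pos [ 0.5051 -0.213   0.0405] yawy -1.35 tilt 0.14 F [ 0.21 -0.09 -0.17] gap 0.999 q6 -0.579
dp [ 0.08  0.01 -0.05] roll 0.0008
```

View pics/w4.png

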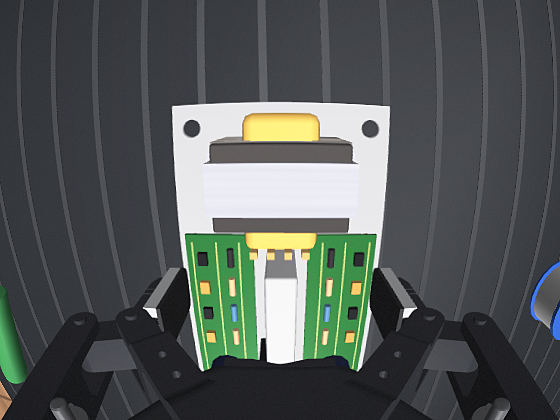

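The bar is centred between the open pads at wrist (282,300), and the transformer is clear of the fingers. Closing.

```bash
python3 -m creep '{"claw":[6,4,2.5,1.5,0.8,0,0,0,0],"dp":[[0,0,0],[0,0,0],[0,0,0],[0,0,0],[0,0,0],[0,0,0],[0,0,0],[0,0,0],[0,0,0]],"roll":[0,0,0,0,0,0,0,0,0]}' 90; python3 -c "
from go import *
delta(.5052,-.2122,.041,-1.4)"
```

```text
t: 8.25
tcp_pos: [0.5057, -0.2134, 0.0422]
tool_rot: [0.715, 0.699, -0.0, 0.0]
force: [-1.4, -0.6, 5.7]
finger_gap: 0.129
t 8.25 pos [ 0.5057 -0.2134  0.0422] yawy -1.34 tilt 0.01 F [-1.37 -0.58  5.69] gap 0.129 q6 -0.579
dp [ 0.12 -0.06  0.12] roll 0.0011
```

```bash
python3 -m creep '{"claw":[0,0,0,0,0,0,0,0,0,0],"dp":[[0,0,-0.2],[0,0,-0.6],[0,0,-1.2],[0,0,-2],[0,0,-3],[0,0,-4],[0,0,-4.7],[0,0,-5],[0,0,-5],[0,0,-5]],"roll":[0,0,0,0,0,0,0,0,0,0]}'; python3 - <<'E'
from go import *
from station import imaging; import cv2
delta(.5052,-.2122,.041,-1.4); print(manip.sense()["ft_torque"])
s=imaging.snapshot("wrist"); cv2.imwrite("pics/w5.png",s["image"][:,:,::-1]); np.savez("w5.npz",**s)
s=imaging.snapshot("scene"); cv2.imwrite("pics/s5.png",cv2.resize(s["image"][140:290,130:330,::-1],None,fx=4,fy=4))
E
```

```text
t: 9.25
tcp_pos: [0.5055, -0.2132, 0.0918]
tool_rot: [0.715, 0.699, -0.0, -0.0]
force: [0.0, -0.0, -7.9]
finger_gap: 0.128
t 9.25 pos [ 0.5055 -0.2132  0.0918] yawy -1.35 tilt 0.02 F [ 0.02 -0.01 -7.91] gap 0.128 q6 -0.579
dp [ 0.1  -0.04  5.08] roll 0.0009
[-0.02243145 -0.00175415  0.00060921]
```

View pics/w5.png

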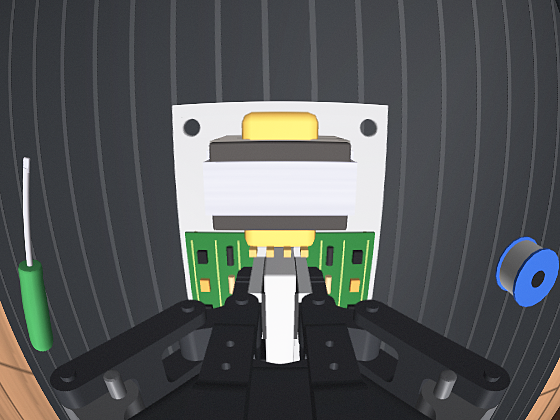

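View pics/s5.png

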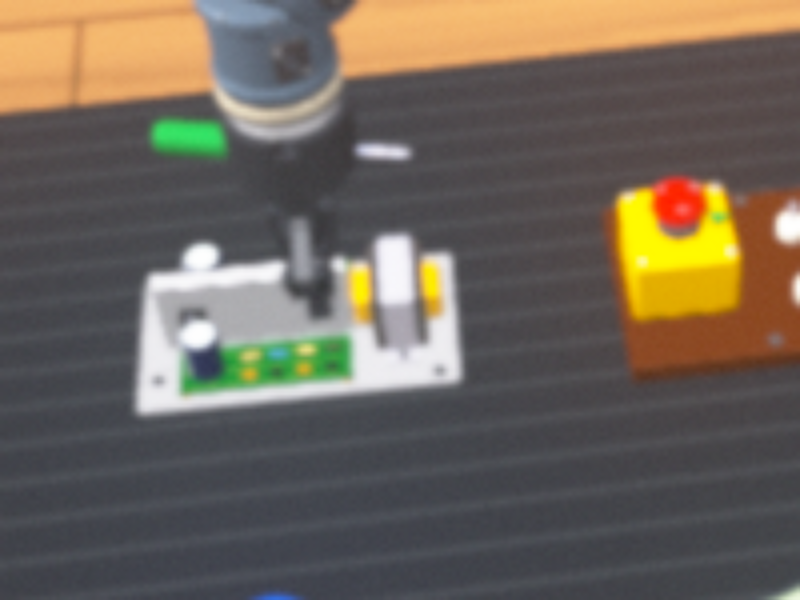

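The supply is lifted level, weighs about 0.8 kg, and its holes sit at (192,127) and (369,128) as before the lift. I'll measure its position in the hand, then raise it clear of the button.

```bash
python3 - <<'E'
from h import *
from station import manip
s=load("w5.npz"); g=s["image"].astype(int).max(2)
def hole(u,v):
    yy,xx=np.mgrid[0:420,0:560]; w=np.clip(140-g,0,None)*((xx-u)**2+(yy-v)**2<=121)
    return (xx*w).sum()/w.sum(),(yy*w).sum()/w.sum()
st=manip.sense(); z=st["tcp_pos"][2]-.0405+.002
H=[fplane(s,*hole(u,v),z)[:2] for u,v in [(369,128),(192,128)]]
d=H[0]-H[1]; print(np.linalg.norm(d),H); u=d/np.linalg.norm(d); fx=np.array([-u[1],u[0]])
o=(H[0]+H[1])/2-fx*.088; print("origin",o,"yaw",np.degrees(np.arctan2(fx[1],fx[0])))
e=o-st["tcp_pos"][:2]; print("along x_s",e@fx,"y_s",e@-u)
E
python3 -m creep '{"claw":[0,0,0,0,0,0,0,0,0,0],"dp":[[0,0,-0.3],[0,0,-1],[0,0,-2.2],[0,0,-3.8],[0,0,-5.6],[0,0,-7.4],[0,0,-9.2],[0,0,-10.6],[0,0,-11.6],[0,0,-12]],"roll":[0,0,0,0,0,0,0,0,0,0]}'; python3 -c "
from go import *
delta(.468,.213,.211,-.55)"
```

```text
0.08945515040802647 [array([ 0.55221471, -0.14301673]), array([ 0.46278662, -0.14081648])]
origin [ 0.50533619 -0.22988998] yaw 88.59059738434914
along x_s -0.01673042929008648 y_s -0.00033147794881845154
t: 10.35
tcp_pos: [0.5061, -0.2135, 0.2135]
tool_rot: [0.715, 0.699, 0.0, 0.001]
force: [-0.0, 0.1, -7.9]
finger_gap: 0.131
t 10.35 pos [ 0.5061 -0.2135  0.2135] yawy -1.34 tilt 0.14 F [-0.01  0.1  -7.9 ] gap 0.131 q6 -0.579
dp [42.55 -4.81  0.18] roll -0.0138
```

```bash
python3 -m creep '{"claw":[0,0,0,0,0,0,0,0,0,0,0,0],"dp":[[0.3,0,0],[1,-0.1,0],[2.2,-0.25,0],[3.9,-0.45,0],[6,-0.7,0],[8.3,-0.95,0],[10.6,-1.2,0],[12.9,-1.45,0],[15.2,-1.7,0],[17.5,-2,0],[19.8,-2.25,0],[22.1,-2.5,0]],"roll":[0,0,0,0,0,0,-0.003,-0.006,-0.009,-0.012,-0.014,-0.014]}' && python3 -m creep '{"claw":[0,0,0,0,0,0,0,0,0,0,0,0],"dp":[[2.3,-0.25,0],[4.6,-0.5,0],[6.9,-0.8,0],[9.2,-1.05,0],[11.5,-1.3,0],[13.8,-1.55,0],[16,-1.8,0],[17.8,-2,0],[19.2,-2.15,0],[20.1,-2.3,0],[20.5,-2.3,0],[20.5,-2.3,0]],"roll":[0,0,0,0,0,0,0,0,0,0,0,0]}'; python3 - <<'E'
from go import *
from station import imaging; import cv2
delta(.468,.213,.2,-.55); print(manip.sense()["ft_torque"])
for n in ("wrist","scene","top"):
    s=imaging.snapshot(n); cv2.imwrite(f"pics/{n}6.png",s["image"][:,:,::-1]); np.savez(n+"6.npz",**s)
E
```

```text
t: 11.55
tcp_pos: [0.4847, 0.0106, 0.2115]
tool_rot: [0.71, 0.704, -0.0, -0.001]
force: [0.5, 0.8, -7.3]
finger_gap: 0.126
t: 12.75
tcp_pos: [0.4648, 0.2137, 0.2117]
tool_rot: [0.71, 0.704, -0.0, 0.0]
force: [-0.1, -0.8, -7.9]
finger_gap: 0.129
t 12.75 pos [0.4648 0.2137 0.2117] yawy -0.5 tilt 0.02 F [-0.08 -0.76 -7.86] gap 0.129 q6 0.221
dp [-0.06  0.32  1.17] roll 0.0009
[-0.0212037  -0.01656761 -0.02305385]
```

View pics/wrist6.png

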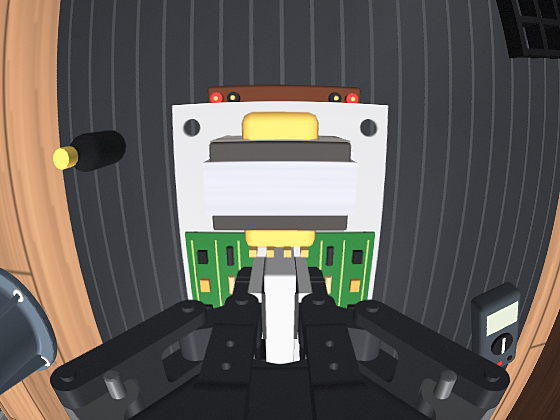

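View pics/scene6.png

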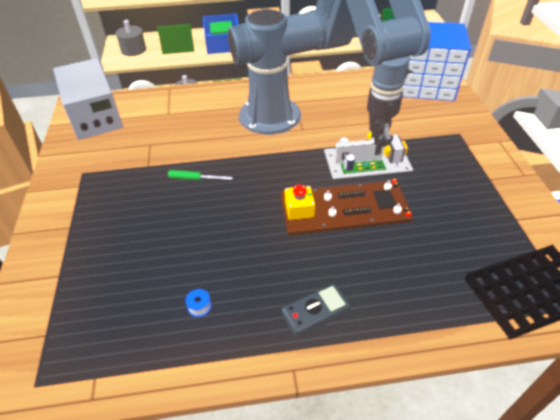

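The supply is over the jig with its transformer end away from the button and its holes at (192,127) and (369,128), so it has not slipped. Next I'll trim the offset and lower in two stages.

```bash
python3 -m creep '{"claw":[0,0,0,0,0,0,0,0,0,0],"dp":[[0,0.1,0],[-0.1,0.2,0.3],[-0.1,0.3,0.9],[-0.1,0.32,1.8],[-0.1,0.32,3],[-0.1,0.32,4.2],[-0.1,0.32,5.2],[-0.1,0.32,5.8],[-0.1,0.32,6],[-0.1,0.32,6]],"roll":[0,0,0,0,0,0,0,0,0,0]}'; python3 - <<'E'
from go import *
from h import *
from station import imaging
delta(.468,.2126,.12,-.55)
for n in ("wrist","scene"):
    s=imaging.snapshot(n); np.savez(n+"7.npz",**s)
    im=s["image"][:,:,::-1]
    cv2.imwrite(f"pics/{n}7.png",im if n=="wrist" else cv2.resize(im[130:250,260:430],None,fx=4.5,fy=4.5,interpolation=cv2.INTER_CUBIC))
E
```

```text
t: 13.9
tcp_pos: [0.4681, 0.2124, 0.1515]
tool_rot: [0.71, 0.704, -0.0, -0.0]
force: [-0.8, -0.3, -7.1]
finger_gap: 0.126
t 13.9 pos [0.4681 0.2124 0.1515] yawy -0.54 tilt 0.03 F [-0.8  -0.35 -7.11] gap 0.126 q6 0.218
dp [ 0.02 -0.01  3.15] roll 0.0002
```

View pics/scene7.png

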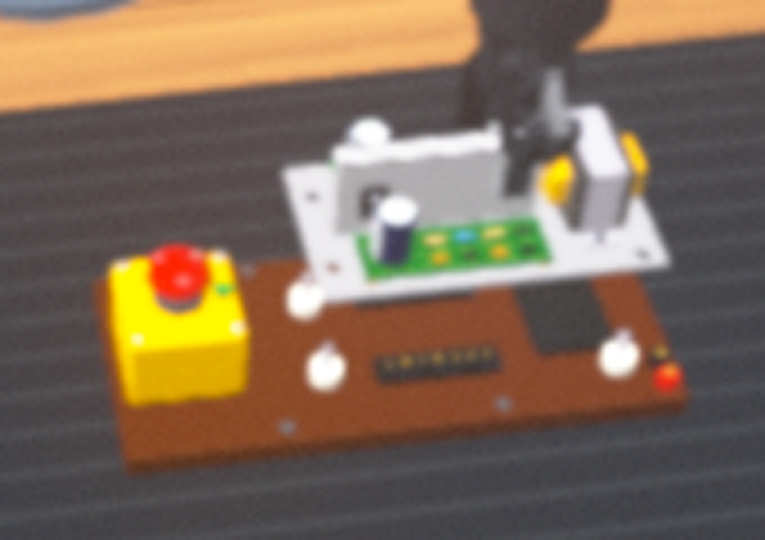

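View pics/wrist7.png

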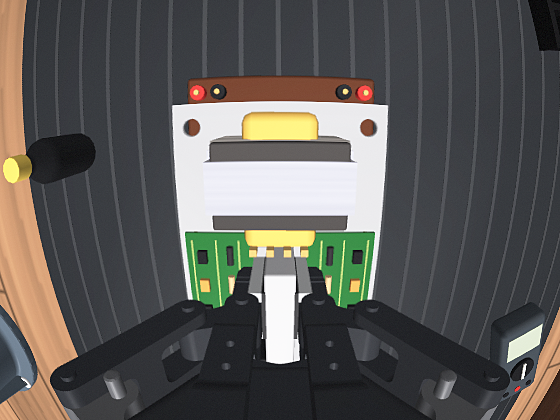

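Alignment is symmetric: the jig lamps at (197,92) and (365,92) are centred on the plate at (172–388). Now the final lowering.

```bash
python3 -m creep '{"claw":[0,0,0,0,0,0,0,0],"dp":[[0,0,0.3],[0,0,0.9],[0,0,1.7],[0,0,2.4],[0,0,2.9],[0,0,3.1],[0,0,3.1],[0,0,3.1]],"roll":[0,0,0,0,0,0,0,0]}'; python3 - <<'E'
from go import *
from h import *
from station import imaging
delta(.468,.2126,.12,-.55); print(manip.sense()["ft_torque"])
for n in ("wrist","scene"):
    s=imaging.snapshot(n); np.savez(n+"8.npz",**s)
    im=s["image"][:,:,::-1]
    cv2.imwrite(f"pics/{n}8.png",im if n=="wrist" else cv2.resize(im[130:250,260:430],None,fx=4.5,fy=4.5,interpolation=cv2.INTER_CUBIC))
s=load("wrist8.npz"); g=s["image"].astype(int).max(2); im=s["image"][:,:,::-1]
cv2.imwrite("pics/w8z.png",cv2.resize(im[70:150,165:395],None,fx=3.4,fy=3.4,interpolation=cv2.INTER_CUBIC))
E
```

```text
t: 14.8
tcp_pos: [0.4683, 0.2124, 0.1208]
tool_rot: [0.71, 0.704, 0.0, 0.0]
force: [-0.2, 0.5, -7.7]
finger_gap: 0.128
t 14.8 pos [0.4683 0.2124 0.1208] yawy -0.54 tilt 0.02 F [-0.19  0.46 -7.74] gap 0.128 q6 0.218
dp [ 0.02 -0.03  0.08] roll 0.0001
[-0.03723225 -0.00316853 -0.02068665]
```

View pics/scene8.png

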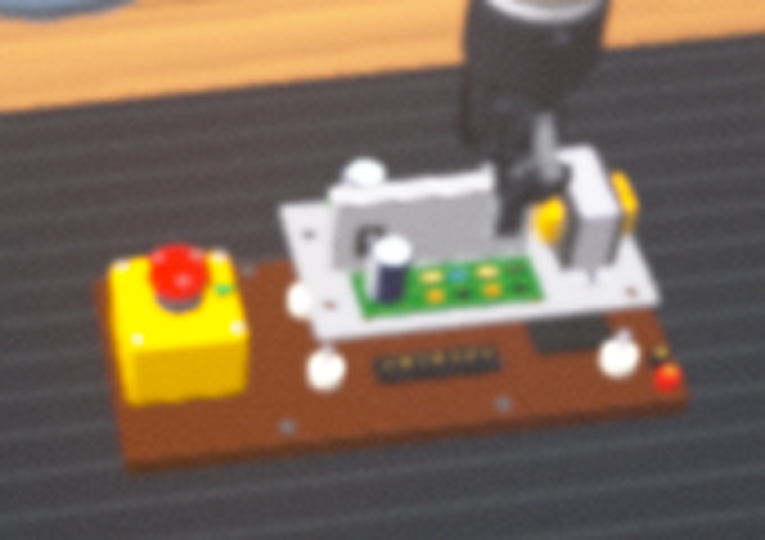

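View pics/w8z.png

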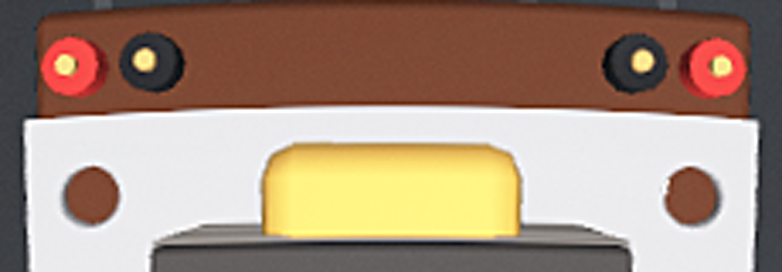

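The scene view shows two holes at crop (632,293) and (330,303), above pins with collars at (619,357) and (326,370). A quick ray check of the offset, then hand-in.

```bash
python3 - <<'E'
from meas import *
s=load("scene8.npz"); im=s["image"].astype(int); g=im.min(2)
yy,xx=np.mgrid[0:420,0:560]
px=lambda x,y:(260+(x+.5)/4.5-.5,130+(y+.5)/4.5-.5)
for nm,h,tip,col in (("2",(632,293),(626,335),(619,357)),("4",(330,303),(322,347),(326,370))):
    H=onplane(s,*px(*h),.0795)[:2]; T=onplane(s,*px(*tip),.047)[:2]
    C=onplane(s,*px(*col),.028)[:2]
    print(nm,"hole",H.round(4),"pin tip",T.round(4),"collar",C.round(4),"diff mm",((H-T)*1e3).round(1),((H-C)*1e3).round(1))
w=load("wrist8.npz"); gw=w["image"].astype(int).max(2)
H=[]
for u,v in [(369,128),(192,128)]:
    r=w["image"].astype(int); m=((r[...,2]<120)&((xx-u)**2+(yy-v)**2<=121))
    H.append(fplane(w,xx[m].mean(),yy[m].mean(),.0805)[:2])
print("wrist holes",np.round(H,4)); d=H[0]-H[1];u=d/np.linalg.norm(d);fx=np.array([-u[1],u[0]])
print("supply origin",(H[0]+H[1])/2-fx*.088,np.degrees(np.arctan2(fx[1],fx[0])))
# jig end edge corners at z .018 (zoomed crop 40,20 / 748,20)
for x,y in ((40,25),(748,22)): print("jig corner",fplane(w,165+x/3.4,70+y/3.4,.018).round(4))
th=1.5611; R=np.array([[np.cos(th),-np.sin(th)],[np.sin(th),np.cos(th)]])
for c in ((.125,.075),(.125,-.075)): print("expected",np.array([.46787,.19592])+R@c)
s0=load("scene0.npz"); r=lambda s:np.argwhere((s["image"][...,0]>180)&(s["image"][...,1]<60)&(xx>285)&(xx<315)&(yy<205)).mean(0)
print("button px before/after",r(s0),r(s))
E
```

```text
2 hole [0.5127 0.2834] pin tip [0.5157 0.2846] collar [0.5157 0.2837] diff mm [-3.  -1.2] [-3.  -0.3]
4 hole [0.4932 0.1086] pin tip [0.4973 0.1051] collar [0.4988 0.1085] diff mm [-4.   3.4] [-5.6  0.1]
wrist holes [[0.5144 0.2831]
 [0.4241 0.2841]]
supply origin [0.46827875 0.19561651] 89.38741858646847
jig corner [0.3969 0.3198 0.018 ]
jig corner [0.5439 0.3192 0.018 ]
expected [0.39408555 0.32164134]
expected [0.5440785  0.32018691]
button px before/after [188.25609756 299.23170732] [190.32432432 298.97297297]
```

Scene and wrist checks both put the jig about 1–4 mm further in +x, which is well inside tolerance. I'll trim by 2 mm and settle.

```bash
python3 -m creep '{"claw":[0,0,0,0,0,0,0],"dp":[[0,0.1,0],[0,0.2,0],[0,0.2,0],[0,0.2,0],[0,0.2,0],[0,0.2,0],[0,0.2,0]],"roll":[0,0,0,0,0,0,0]}'; python3 - <<'E'
from go import *
from station import imaging,workorder; import cv2
delta(.47,.2126,.12,-.55); print(abs(manip.sense()["qd"]).max())
s=imaging.snapshot("top"); cv2.imwrite("pics/t9.png",s["image"][:,:,::-1])
s=imaging.snapshot("scene"); cv2.imwrite("pics/s9.png",s["image"][:,:,::-1])
delta(.47,.2126,.12,-.55)
print(workorder.sign_off())
E
```

```text
t: 15.6
tcp_pos: [0.4701, 0.2123, 0.1208]
tool_rot: [0.71, 0.704, -0.0, -0.0]
force: [-0.3, -0.1, -7.3]
finger_gap: 0.127
t 15.6 pos [0.4701 0.2123 0.1208] yawy -0.54 tilt 0.0 F [-0.25 -0.14 -7.28] gap 0.127 q6 0.217
dp [ 0.03 -0.01  0.08] roll 0.0001
0.0022813588504470637
t 15.7 pos [0.4701 0.2123 0.1208] yawy -0.55 tilt 0.01 F [-1.07  0.24 -8.34] gap 0.132 q6 0.217
dp [ 0.03 -0.01  0.08] roll 0.0001
the job is handed in; nothing more can be done
None
```

View pics/s9.png

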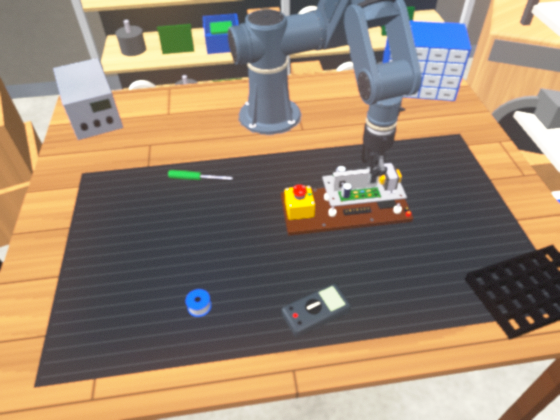

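The job is handed in at about 15.7 s, with the gripper still holding the supply level over the jig and the stop button in. The sign-off reports no verdict, so what follows is from my own checks.

- **Stop button:** I pressed it with the shut fingers until it went solid at 21.6 N, before touching the supply. The last view still shows it low on its box.
- **Grip:** I gripped the bar about 1 mm from the balance point at 90 N and lifted it. It weighs about 0.8 kg. I carried it over the button and lowered it above the jig with its transformer end away from the button. Its position in the wrist view did not change on the way, so it did not slip.
- **Final pose:** The tool tilt reads 0.01° and the arm is still. The wrist force of 7–8 N matches the supply's weight, so nothing suggests contact with the jig. From the arm's height, the plate's underside is at about 79 mm, roughly 31 mm above the pin tips.
- **Hole alignment:** The checks disagreed slightly. The wrist camera and the first top view gave about 1 mm of error. Coarse scene-view rays gave 3–5 mm, mostly in world x. I shifted the supply 2 mm that way, and either reading is within the 10 mm limit. I did not measure the holes again after that shift.
- **Bystanders:** The meter, screwdriver, bottle and spool were not touched. In the last picture the meter, screwdriver and spool are where they started. The arm hides the bottle there, but it showed upright in the wrist view during the lowering.

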